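# Dispose of a used test cassette in the lever-lid bench waste box

## Task

Throw away the used test cassette that lies on the loading sill of the yellow waste box. Press the lever's black pad down until its catch clicks over and keeps the heavy yellow flap open by itself, then push the cassette along the sill so that it drops into the box, and press the red tab so that the flap falls shut. Touch the flap with nothing, never pick the cassette up, and leave the other things on the bench where they are.

Things in the scene. Friction and masses are not known exactly. Their poses are not given: they have to be found in the camera images.
- waste_box: Yellow open-topped bench waste box, 130 (x) by 150 (y) mm, mouth 85 mm high, a heavy flap on top; fixed to the worktop on a dark base plate, perhaps turned. Origin: centre of its underside; x to its back (hinge side), y to its left, z up. Front wall at x = -65 mm, inner floor 11 mm high. The lever stands at its right in the plane y = -95 mm, the catch further right.
- sill_edge (a point): Middle of the inner edge of the level steel loading sill in front of the mouth: box frame (-59, 0, 85) mm. The sill's top, 85 mm high, runs from x = -147 to -59 mm and y = -59 to 59 mm; a fence 9 mm high along each side, no lip in front. With the flap up, a cassette pushed more than half past this edge drops into the box.
- flap_lip (a point): Middle of the front lip (a steel rod) of the yellow steel flap (6 mm thick, 146 mm wide, about 0.45 to 0.75 kg). Shut, it covers the mouth and ends at x = -70 mm in the box frame; open it stands back steeply, its lip about 200 mm high and near x = 20 mm, clear of the sill.
- flap (a joint): Flap angle about its hinge at the back of the mouth (box frame x = 64, z = 89 mm), rad: 0 shut, grows as it opens; about 1.2 when the lever is caught; stops at 1.25. It falls shut by its own weight when the lever is let go.
- lever (a joint): Lever angle, rad: 0 at rest (long end up), grows as the pad is pressed; the catch snaps over at about 0.58, the lever then rests at about 0.59; hard stop 0.68. Pivot at box frame (-25, -95, 100) mm; the short end behind it lifts the flap with a roller. The pad takes 7 to 15 N at first, less and less further down. Let go before it is caught, it springs back up.
- lever_pad (a point): Centre of the top of the black rubber pad (48 by 38 mm) at the end of the lever's long arm, which points to the front: 163 mm from the pivot. At rest it is 161 mm above the worktop and tilted 0.3 rad down to the box; caught, it is 68 mm high and tilted as much the other way; 57 mm high at the stop; and it comes down on an arc nearly straight below.
- catch (a joint): Angle of the spring catch that holds the lever down, rad: 0 is its home, where its nose stands over the lever's pin; grows as the red tab is pressed; springs home when let go. Between 0.13 and 0.17 it sets the lever free; stop at 0.25. Its upright (to 99 mm high, at box frame y = -118 mm) then leans up to 15 mm to the right.
- catch_tab (a point): Centre of the top of the red tab (30 by 30 mm), 58 mm above the worktop at box frame x = -108, y = -178 mm. Pressing it 10 to 14 mm straight down (about 2 to 4 N) frees the lever, which then springs up at its left (pad and arm in the plane y = -95 mm).
- used_cassette: The used test cassette, white plastic, 70 by 20 by 5 mm, origin at the centre of its underside, x along its length. It lies flat on the sill, roughly crossways (long side towards the box), about 50 mm in front of the sill's inner edge.
- fresh_cassette: Unused white cassette, 70 by 20 by 5 mm, lying on the worktop to the left; leave it.
- cup_orange: Specimen cup with an orange lid, diameter 61, height 68 mm; leave it.
- cup_white: Specimen cup with a white lid, diameter 61, height 68 mm; leave it.
- dropper_teal: Small dropper bottle with a teal cap, diameter 30, height 80 mm; leave it.
- swab_carton: Carton of swabs, 57 by 111 by 62 mm; leave it.
- bench_timer: Three-button bench timer, 64 by 64 by 19 mm; leave it.
- strip_bottle: Canister of test strips with a black cap, diameter 44, height 122 mm; leave it.
Mind the look-alikes: they are no part of the job. Leave any blue look-alike of the used_cassette alone.

How it is judged:
By the outcome, as a careful person would: the job done as asked, in the order asked, and still so for the second after the job is handed in, with the robot touching nothing.
It also fails if it takes over 58 s, if anything falls off the work surface, if the arm or the gripper's body presses on something with over 40 N, if the wrist force passes 120 N, or if a joint passes its speed limit or range.

## Robot

A 6-joint arm with a two-finger parallel gripper is mounted at the origin on a cart in front of the work surface, level with it; the furniture and walls round the work are solid. World frame = base frame: x ahead of the robot, y to its left, z up, the work surface at z = 0. Lengths are in m, angles in degrees, forces in N, time in s.
With the tool pointing down it reaches from about 0.3 to 0.75 m from the base axis. Payload 8.5 kg.
Tool frame: the origin (TCP) lies on the centre line of the jaws, within the pads' length; the fingertips stand 19 mm ahead of it and the grasp point (between the pads) is the TCP; z points along the fingers, x is the direction in which the jaws open and shut, and the axes are right-handed (so a half turn about z gives the same grasp; the last joint's range is limited). The gripper opens to 85 mm and grips with 20 to 120 N. Pads are 22 mm wide; open, the fingers measure 114 mm over their backs; the gripper's body (76 mm by 85 mm) begins 54 mm behind the grasp point. The pads swing forward as they close: fully open they stand 13 mm farther back than shut.
Start: joints at [58.31, 21.807, 74.336, -0, 83.858, -12.336], TCP at [0.182, 0.519, 0.25] pointing down, gripper open.
Joint ranges: [-178.18, 178.18], [-50.72, 133.34], [12.68, 142.11], [-81.47, 261.47], [9.98, 163.14], [-165.26, 165.26]. Speed limits (degrees/s): [136.94, 136.94, 180, 180, 180, 180].

## Interface

Orientations are given as a 3x3 rotation matrix whose columns are the frame's x, y, z axes.
In Python, from rig import env, cams, order gives the robot as it stands.
- The arm moves only by the tool step_arm, never from a script. Its argument "steps" is a list of rows, each an object with "xyz": the shift along the tool's x, y, z normalised to -1 to 1, where 1 is 0.04 m, a list of three; "turn": the turn, a rotation vector about the tool's x, y, z normalised to -1 to 1, where 1 is 0.08 rad, a list of three; "gripper": the gripper command: -1 is shut, 1 is fully open, values between are in proportion. A call has 1 to 20 rows; each row shifts and turns the commanded pose from where the row before left it, along the tool's axes as they then stand; what a row does not reach is not made up. A row lasts 1/12 s, in which the tool goes at most 41.7 mm and 7.16 degrees, less where a joint would pass 70% of its speed; a pose out of reach is approached as far as the arm can. A call with a number of a shift or a turn outside -1 to 1 is refused whole. A call with a gripper value outside its range is refused whole. The fingers move at their own pace and stop on an object; "squeeze" is the grip in N (left out, the last holds). Time passes only in rows, so rows that do not move let the fingers close. It gives the time, the measured TCP pose, the force and the opening at its end, in the units of the state.
- env.observe(): the state, without advancing time (a new reading comes with each control period).
- cams.get_image(name): name is "scene" or "top" or "wrist"; returns (picture, depth): 400x640x3 uint8, red, green, blue; 400x640 float32, m along the optical axis (not along the pixel's ray), 0 where there is no reading.
- cams.camera_info(name): a dict with "fx", "fy", "cx", "cy" (pixels), "extrinsics" (4x4, takes a point from camera to world coordinates). Camera axes: x right, y down, z forward; pixel columns grow to the right and rows downward; lengths in m; the calibration is good to about 2 mm. The wrist camera is an equidistant fisheye: a pixel r from the principal point sees the ray r / f radians off the axis. A picture is of the moment at which its call begins: read the wrist's pose just before it. camera_info takes no time and is no camera call; for the wrist camera it gives the pose at the moment of the call.
- order.close_job(): hands the job in, once; it reports no verdict.
The state is a dict: "time_s": time; "q": joint angles; "qvel": joint speeds; "joint_efforts": joint torques, N m; "position": TCP position; "tool_rot": TCP orientation; "ft_force": force on the tool from outside, world axes, zero at the start; "wrist_torque": the same for the moment, N m; "grip_width": finger opening in m.
Only numpy, scipy, OpenCV 4.12 (cv2) and the standard library are available. Lean on these libraries where they do the work, as an engineer would, in place of code of your own. Each camera call takes 0.05 s, during which the arm holds its last target. There are 200 camera calls.

## Working session

There is one attempt and no reset: what is moved stays moved. The work goes in short steps, Python scripts to look and compute and a tool call to move; the robot and the scene stay as the last step left them, time stands still between calls to the robot, and variables do not carry over. Pictures are saved under pics/ and viewed, about 8 in all and at most 12, crops included, and the job is handed in when it is done.

Besides the shell and the picture viewer there is one more tool, called after "Request:" as name([rows], argument=value, ...), one row to a line, values as JSON. step_arm: Moves the arm, as the interface text tells. Scaled input: -1 to 1 covers 0.04 m each way for a shift and 0.08 rad each way for a turn. Its arguments: {"type":"object","properties":{"steps":{"type":"array"},"squeeze":{"type":"number"}},"required":["steps"]}

```bash
ls; mkdir -p pics; python3 - <<'E'
from rig import env,cams,order
import cv2,numpy as np
for n in("scene","top"):
    im,d=cams.get_image(n); cv2.imwrite(f"pics/{n}0.png",im[:,:,::-1]); np.savez(f"{n}0.npz",im=im,d=d)
    i=cams.camera_info(n); print(n,i["fx"],i["cx"],i["cy"],np.round(i["extrinsics"],3).tolist())
s=env.observe(); print(s["time_s"],s["position"],np.round(s["tool_rot"],3).tolist(),s["ft_force"],s["grip_width"])
E
```

```text
pics
scene 377.71904730105257 321.63073705856 197.7388645474745 [[-0.784, -0.413, 0.463, 0.118], [-0.62, 0.499, -0.605, 0.604], [0.019, -0.762, -0.647, 0.796], [0.0, 0.0, 0.0, 1.0]]
top 444.57226555062994 312.61315448083593 195.67049533411344 [[-0.016, -0.982, 0.186, 0.35], [-1.0, 0.017, 0.0, -0.055], [-0.003, -0.186, -0.983, 1.352], [0.0, 0.0, 0.0, 1.0]]
0.1 [0.18216502 0.51872194 0.24976063] [[0.331, 0.943, -0.001], [0.943, -0.331, -0.001], [-0.001, -0.0, -1.0]] [-0.12962687 -0.0789864  -1.1380546 ] 0.08539501562389995
```

View pics/scene0.png

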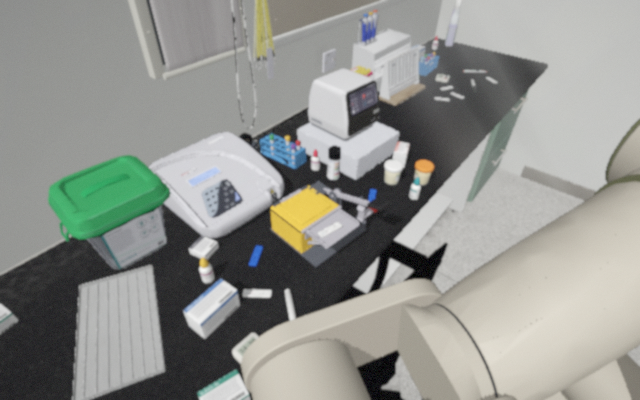

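View pics/top0.png

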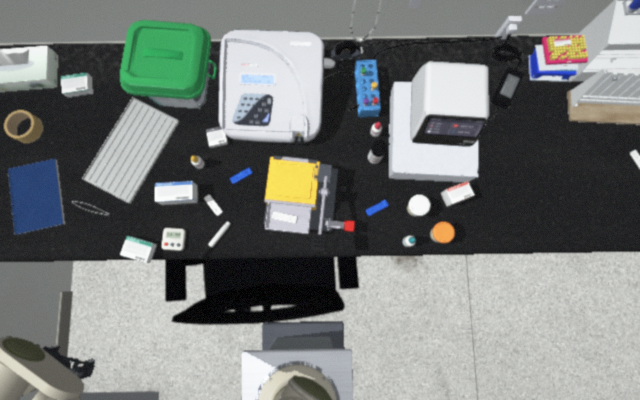

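Top view: yellow flap (292,182), steel sill with a white cassette (285,217), red tab (348,226), pad near (323,227). Candidates for the cassette: the white one on the sill (285,217), chosen; the fresh white one (213,205), a white stick (219,234), and blue ones (241,175) and (376,207), all left alone.

```bash
cat > h.py <<'E'
import numpy as np,cv2
from rig import env,cams,order
def ray(n,u,v,z):
    i=cams.camera_info(n);E=np.array(i["extrinsics"])
    d=E[:3,:3]@np.array([(u-i["cx"])/i["fx"],(v-i["cy"])/i["fy"],1]);o=E[:3,3]
    return o+d*(z-o[2])/d[2]
def proj(n,p):
    i=cams.camera_info(n);E=np.array(i["extrinsics"]);c=E[:3,:3].T@(np.array(p)-E[:3,3])
    return np.array([c[0]/c[2]*i["fx"]+i["cx"],c[1]/c[2]*i["fy"]+i["cy"]])
def blob(m,win):
    k=np.zeros(m.shape,np.uint8);u0,u1,v0,v1=win;k[v0:v1,u0:u1]=m[v0:v1,u0:u1]
    c=max(cv2.findContours(k,0,1)[0],key=cv2.contourArea);return c[:,0,:].astype(np.float32)
def box2w(p,pose): # pose x,y,yaw
    c,s=np.cos(pose[2]),np.sin(pose[2]);return np.array([pose[0]+c*p[0]-s*p[1],pose[1]+s*p[0]+c*p[1],p[2]])
E
python3 - <<'E'
from h import *
f=np.load("top0.npz");im=f["im"];hs=cv2.cvtColor(im,cv2.COLOR_RGB2HSV);h,s,v=[hs[...,i] for i in range(3)]
W=(255,365,145,245)
def rect(m,z,w=W):
    c=blob(m.astype(np.uint8),w);P=np.array([ray("top",a,b,z)[:2] for a,b in c],np.float32);print(c.min(0),c.max(0),end=' ')
    return cv2.minAreaRect(P)
print("yellow",rect((h>18)&(h<35)&(s>120)&(v>150),.092))
print("red",rect(((h<8)|(h>172))&(s>140)&(v>80),.058))
print("cass",rect((s<40)&(v>215),.09,(265,315,205,230)))
cv2.imwrite("pics/crop1.png",cv2.resize(im[145:245,255:365,::-1],None,fx=5,fy=5,interpolation=2))
f=np.load("scene0.npz");cv2.imwrite("pics/crop2.png",cv2.resize(f["im"][170:270,260:390,::-1],None,fx=5,fy=5,interpolation=2))
E
```

```text
[265. 157.] [319. 203.] yellow ((0.6362273693084717, 0.00408133864402771), (0.14810635149478912, 0.1245255097746849), 82.6084976196289)
[344. 220.] [354. 231.] red ((0.5047387480735779, -0.15951448678970337), (0.029289573431015015, 0.03259270638227463), 88.31047821044922)
[270. 205.] [308. 229.] cass ((0.5270063281059265, 0.0133303701877594), (0.10680515319108963, 0.0700904056429863), 86.51788330078125)
```

```bash
cd pics; python3 -c "
import cv2,numpy as np
a=cv2.imread('crop1.png');b=cv2.imread('crop2.png');a=cv2.resize(a,(400,364));b=cv2.resize(b,(400,308));o=np.zeros((364,800,3),np.uint8);o[:364,:400]=a;o[:308,400:]=b;cv2.imwrite('crop12.png',o)"
```

```text
(no output)
```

View pics/crop12.png

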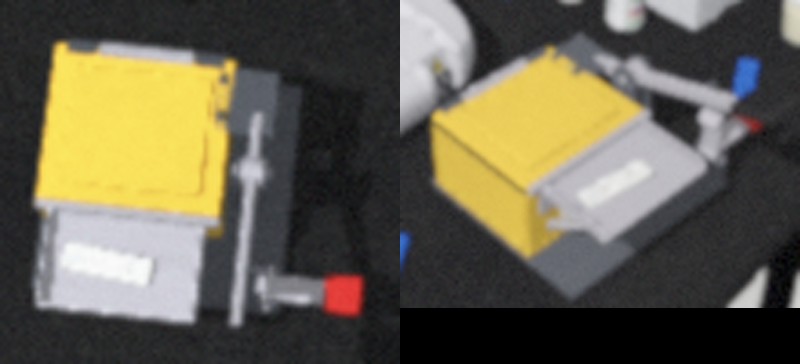

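Left crop: cassette on the sill at about (107,262), red tab at (343,295), lever arm from (250,170) to (237,325); the black pad is lost against the bench. The tab and flap centres agree with a box pose of about (0.635, 0.003), yaw -7.4°. I'll move above the pad with closed fingers and look with the wrist camera.

Request:
step_arm([
  {"xyz": [0, 0, 0], "turn": [0, 0, -0.87], "gripper": -1},
  {"xyz": [0, 0, 0], "turn": [0, 0, -0.87], "gripper": -1},
  {"xyz": [0, 0, 0], "turn": [0, 0, -0.87], "gripper": -1},
], squeeze=20)

```text
time_s: 0.35
position: [0.1822, 0.5188, 0.25]
tool_rot: [[0.125, 0.992, -0.0], [0.992, -0.125, -0.001], [-0.001, -0.0, -1.0]]
ft_force: [-0.6, 0.2, -0.4]
grip_width: 0.0515
```

Request:
step_arm([
  {"xyz": [-0.685, 0.424, 0], "turn": [0, 0, 0], "gripper": -1},
  {"xyz": [-0.685, 0.424, 0], "turn": [0, 0, 0], "gripper": -1},
  {"xyz": [-0.685, 0.424, 0], "turn": [0, 0, 0], "gripper": -1},
  {"xyz": [-0.685, 0.424, 0], "turn": [0, 0, 0], "gripper": -1},
  {"xyz": [-0.685, 0.424, 0], "turn": [0, 0, 0], "gripper": -1},
  {"xyz": [-0.685, 0.424, 0], "turn": [0, 0, 0], "gripper": -1},
  {"xyz": [-0.685, 0.424, 0], "turn": [0, 0, 0], "gripper": -1},
  {"xyz": [-0.685, 0.424, 0], "turn": [0, 0, 0], "gripper": -1},
  {"xyz": [-0.685, 0.424, 0], "turn": [0, 0, 0], "gripper": -1},
  {"xyz": [-0.685, 0.424, 0], "turn": [0, 0, 0], "gripper": -1},
  {"xyz": [-0.685, 0.424, 0], "turn": [0, 0, 0], "gripper": -1},
  {"xyz": [-0.685, 0.424, 0], "turn": [0, 0, 0], "gripper": -1},
  {"xyz": [-0.685, 0.424, 0], "turn": [0, 0, 0], "gripper": -1},
  {"xyz": [-0.685, 0.424, 0], "turn": [0, 0, 0], "gripper": -1},
  {"xyz": [-0.685, 0.424, 0], "turn": [0, 0, 0], "gripper": -1},
  {"xyz": [-0.685, 0.424, 0], "turn": [0, 0, 0], "gripper": -1},
  {"xyz": [-0.685, 0.424, 0], "turn": [0, 0, 0], "gripper": -1},
  {"xyz": [-0.685, 0.424, 0], "turn": [0, 0, 0], "gripper": -1},
  {"xyz": [-0.685, 0.424, 0], "turn": [0, 0, 0], "gripper": -1},
  {"xyz": [-0.685, 0.424, 0], "turn": [0, 0, 0], "gripper": -1},
])

```text
time_s: 2.02
position: [0.4484, -0.0698, 0.2501]
tool_rot: [[0.129, 0.992, -0.0], [0.992, -0.129, 0.0], [0.0, -0.001, -1.0]]
ft_force: [0.5, 0.5, 0.2]
grip_width: 0.0001
```

Request:
step_arm([
  {"xyz": [0, 0, 0], "turn": [0, 0, 0], "gripper": -1},
])

```text
time_s: 2.1
position: [0.4499, -0.0724, 0.2497]
tool_rot: [[0.132, 0.991, 0.0], [0.991, -0.132, -0.001], [-0.001, 0.0, -1.0]]
ft_force: [-0.3, -0.3, -0.6]
grip_width: -0.0
```

```bash
cat >> h.py <<'E'
def wproj(p,i):
    E=np.array(i["extrinsics"]);c=E[:3,:3].T@(np.array(p)-E[:3,3]);r=np.hypot(c[0],c[1]);t=np.arctan2(r,c[2])
    return np.array([i["cx"]+i["fx"]*t*c[0]/r,i["cy"]+i["fy"]*t*c[1]/r])
def wray(u,v,z,i):
    a,b=(u-i["cx"])/i["fx"],(v-i["cy"])/i["fy"];t=np.hypot(a,b);E=np.array(i["extrinsics"])
    d=E[:3,:3]@np.array([a/t*np.sin(t),b/t*np.sin(t),np.cos(t)]);o=E[:3,3];return o+d*(z-o[2])/d[2]
POSE=[.6347,.0031,np.radians(-7.4)]
PTS=dict(padrest=(-.176,-.095,.161),tab=(-.108,-.178,.058),sillL=(-.147,.059,.085),sillR=(-.147,-.059,.085),pivot=(-.025,-.095,.1),lipR=(-.07,-.073,.09),lipL=(-.07,.073,.09))
E
python3 - <<'E'
from h import *
s=env.observe();i=cams.camera_info("wrist");im,d=cams.get_image("wrist");o=im[:,:,::-1].copy();cv2.imwrite("pics/w1raw.png",o)
print(s["time_s"],s["position"],np.round(s["tool_rot"],3).tolist(),s["q"],s["ft_force"]);print(np.round(i["extrinsics"],3).tolist(),i["fx"])
for k,p in PTS.items():
    w=box2w(p,POSE);u=wproj(w,i);print(k,w.round(4),u.round());cv2.drawMarker(o,tuple(int(x) for x in u),(255,0,255),1,12)
cv2.imwrite("pics/w1.png",o)
E
```

```text
2.1 [ 0.44992937 -0.07241115  0.24974237] [[0.132, 0.991, 0.0], [0.991, -0.132, -0.001], [-0.001, 0.0, -1.0]] [-2.40557361e+01  1.23387194e+01  8.83983377e+01 -5.37202539e-02
  7.92324770e+01 -1.06433123e+02] [-0.25733702 -0.31515412 -0.55187261]
[[0.133, 0.94, 0.313, 0.369], [0.991, -0.125, -0.044, -0.062], [-0.002, 0.316, -0.949, 0.374], [0.0, 0.0, 0.0, 1.0]] 309.70691628693146
padrest [ 0.4479 -0.0684  0.161 ] [332. 212.]
tab [ 0.5047 -0.1595  0.058 ] [257. 236.]
sillL [0.4965 0.0805 0.085 ] [473. 211.]
sillR [ 0.4813 -0.0365  0.085 ] [366. 212.]
pivot [ 0.5977 -0.0879  0.1   ] [330. 318.]
lipR [ 0.5559 -0.0603  0.09  ] [350. 280.]
lipL [0.5747 0.0845 0.09  ] [473. 274.]
```

View pics/w1.png

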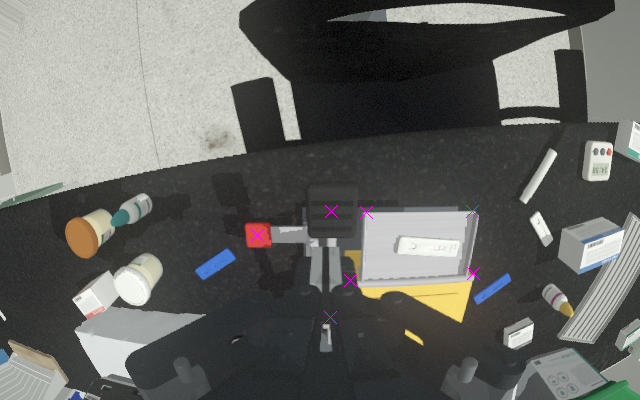

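The predicted marks (pad 332,212; tab 257,236; sill corners) lie on the real features, and the white cassette with a window lies on the sill at (430,246). The pose is good, so I'll press the pad.

Request:
step_arm([
  {"xyz": [0.09, -0.16, 0.3], "turn": [0, 0, 0], "gripper": -1},
  {"xyz": [0, 0, 0.5], "turn": [0, 0, 0], "gripper": -1},
  {"xyz": [0, 0, 0.5], "turn": [0, 0, 0], "gripper": -1},
  {"xyz": [0, 0, 0.3], "turn": [0, 0, 0], "gripper": -1},
  {"xyz": [0, 0, 0.15], "turn": [0, 0, 0], "gripper": -1},
  {"xyz": [0, 0, 0.15], "turn": [0, 0, 0], "gripper": -1},
  {"xyz": [0, 0, 0.15], "turn": [0, 0, 0], "gripper": -1},
  {"xyz": [0, 0, 0.15], "turn": [0, 0, 0], "gripper": -1},
  {"xyz": [0, 0, 0.15], "turn": [0, 0, 0], "gripper": -1},
])

```text
time_s: 2.9
position: [0.4416, -0.0629, 0.1572]
tool_rot: [[0.128, 0.992, -0.0], [0.992, -0.128, -0.0], [-0.0, -0.0, -1.0]]
ft_force: [-5.8, 1.1, 14.2]
grip_width: 0.0002
```

Request:
step_arm([
  {"xyz": [0, 0, 0.17], "turn": [0, 0, 0], "gripper": -1},
  {"xyz": [0, 0, 0.17], "turn": [0, 0, 0], "gripper": -1},
  {"xyz": [0, 0, 0.17], "turn": [0, 0, 0], "gripper": -1},
  {"xyz": [0, 0, 0.17], "turn": [0, 0, 0], "gripper": -1},
  {"xyz": [0, 0, 0.17], "turn": [0, 0, 0], "gripper": -1},
  {"xyz": [0, 0, 0.17], "turn": [0, 0, 0], "gripper": -1},
  {"xyz": [0, 0, 0.17], "turn": [0, 0, 0], "gripper": -1},
  {"xyz": [0, 0, 0.17], "turn": [0, 0, 0], "gripper": -1},
  {"xyz": [0, 0, 0.17], "turn": [0, 0, 0], "gripper": -1},
  {"xyz": [0, 0, 0.1], "turn": [0, 0, 0], "gripper": -1},
  {"xyz": [0, 0, 0], "turn": [0, 0, 0], "gripper": -1},
])

```text
time_s: 3.82
position: [0.442, -0.0633, 0.0906]
tool_rot: [[0.128, 0.992, -0.001], [0.992, -0.128, 0.0], [0.0, -0.001, -1.0]]
ft_force: [0.7, -0.6, -0.4]
grip_width: 0.0002
```

```bash
python3 - <<'E'
from h import *
a,_=cams.get_image("wrist");b,_=cams.get_image("scene");s=env.observe();print(s["position"],s["ft_force"])
o=np.zeros((400,800,3),np.uint8);o[:,:400]=a[:,170:570];o[:308,400:]=cv2.resize(b[150:270,260:416],(400,308));cv2.imwrite("pics/p1.png",o[:,:,::-1])
E
```

```text
[ 0.44207572 -0.06354986  0.09108895] [-0.74158423 -0.67487476  0.6961811 ]
```

View pics/p1.png

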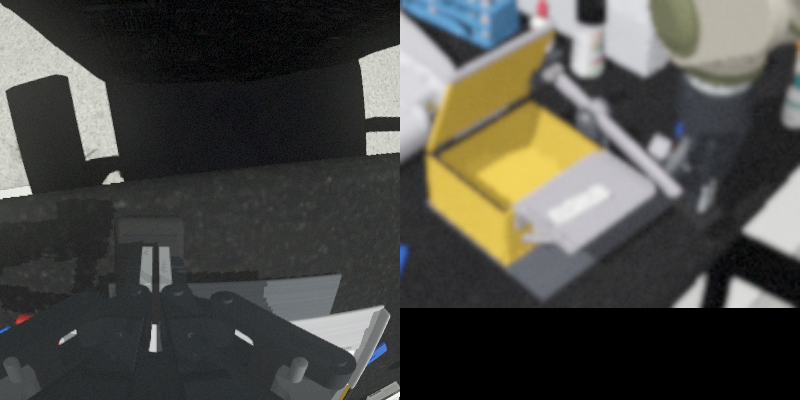

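The flap stands open and the force is about zero. I'll press a bit further to make sure the catch has gone over.

Request:
step_arm([
  {"xyz": [0, 0, 0.06], "turn": [0, 0, 0], "gripper": -1},
  {"xyz": [0, 0, 0.06], "turn": [0, 0, 0], "gripper": -1},
  {"xyz": [0, 0, 0], "turn": [0, 0, 0], "gripper": -1},
])

```text
time_s: 4.17
position: [0.4424, -0.0638, 0.0862]
tool_rot: [[0.129, 0.992, 0.0], [0.992, -0.129, -0.0], [-0.0, 0.0, -1.0]]
ft_force: [1.3, -0.6, 1.7]
grip_width: -0.0001
```

Request:
step_arm([
  {"xyz": [0, 0, 0.06], "turn": [0, 0, 0], "gripper": -1},
  {"xyz": [0, 0, 0.06], "turn": [0, 0, 0], "gripper": -1},
  {"xyz": [0, 0, 0], "turn": [0, 0, 0], "gripper": -1},
])

```text
time_s: 4.42
position: [0.4422, -0.0638, 0.0812]
tool_rot: [[0.129, 0.992, -0.0], [0.992, -0.129, 0.0], [-0.0, -0.0, -1.0]]
ft_force: [0.6, 0.2, 2.5]
grip_width: 0.0001
```

Request:
step_arm([
  {"xyz": [0, 0, -0.1], "turn": [0, 0, 0], "gripper": -1},
  {"xyz": [0, 0, -0.1], "turn": [0, 0, 0], "gripper": -1},
  {"xyz": [0, 0, -0.15], "turn": [0, 0, 0], "gripper": -1},
  {"xyz": [0, 0, -0.3], "turn": [0, 0, 0], "gripper": -1},
  {"xyz": [0, 0, -0.5], "turn": [0, 0, 0], "gripper": -1},
  {"xyz": [0, 0, -0.8], "turn": [0, 0, 0], "gripper": -0.3},
  {"xyz": [0, 0, -0.8], "turn": [0, 0, 0], "gripper": -0.3},
  {"xyz": [0, 0, -0.5], "turn": [0, 0, 0], "gripper": -0.3},
  {"xyz": [0, 0, 0], "turn": [0, 0, 0], "gripper": -0.3},
  {"xyz": [0, 0, 0], "turn": [0, 0, 0], "gripper": -0.3},
])

```text
time_s: 5.25
position: [0.4423, -0.0638, 0.2125]
tool_rot: [[0.129, 0.992, 0.002], [0.992, -0.129, -0.001], [-0.001, 0.002, -1.0]]
ft_force: [-0.1, 0.3, -0.4]
grip_width: 0.0299
```

```bash
python3 - <<'E'
from h import *
s=env.observe();i=cams.camera_info("wrist");a,_=cams.get_image("wrist");b,_=cams.get_image("scene");print(s["time_s"],s["position"],s["tool_rot"].round(3).tolist(),s["ft_force"],s["grip_width"])
np.savez("w2.npz",a=a)
o=np.zeros((400,800,3),np.uint8);o[:,:400]=a[:,170:570];o[:308,400:]=cv2.resize(b[150:270,260:416],(400,308));cv2.imwrite("pics/p2.png",o[:,:,::-1])
g=a.min(2).astype(int);k=np.zeros(g.shape,np.uint8)
for k_,p in PTS.items():print(k_,wproj(box2w(p,POSE),i).round())
# cassette: bright inside projected sill
poly=np.array([wproj(box2w(p,POSE),i) for p in [(-.142,.05,.09),(-.142,-.05,.09),(-.066,-.05,.09),(-.066,.05,.09)]],np.int32)
cv2.fillPoly(k,[poly],1);v=g[k>0];print(np.percentile(v,[5,25,50,75,90,97]))
t,_=cv2.threshold(v.astype(np.uint8),0,255,cv2.THRESH_OTSU);print("otsu",t)
c=max(cv2.findContours(((g>max(t,np.median(v)+20))&(k>0)).astype(np.uint8),0,1)[0],key=cv2.contourArea)[:,0]
P=np.array([wray(u,v,.09,i)[:2] for u,v in c]);R=np.array([[np.cos(POSE[2]),-np.sin(POSE[2])],[np.sin(POSE[2]),np.cos(POSE[2])]])
B=(P-POSE[:2])@R;print(cv2.minAreaRect(B.astype(np.float32)),B.min(0),B.max(0))
E
```

```text
5.25 [ 0.44230527 -0.06379594  0.21251424] [[0.129, 0.992, 0.002], [0.992, -0.129, -0.001], [-0.001, 0.002, -1.0]] [-0.12644308  0.29780533 -0.4245638 ] 0.02993238061681289
padrest [321. 245.]
tab [244. 258.]
sillL [480. 233.]
sillR [362. 236.]
pivot [323. 346.]
lipR [345. 307.]
lipL [478. 299.]
[ 65.  86. 205. 207. 239. 243.]
otsu 142.0
((-0.10821088403463364, 0.011184759438037872), (0.0690394788980484, 0.01977040059864521), 84.51678466796875) [-0.12039493 -0.02357817] [-0.09596809  0.04585251]
```

View pics/p2.png

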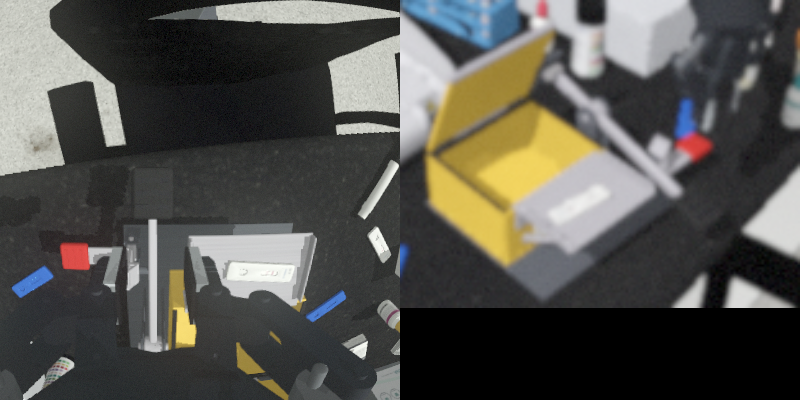

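The catch holds: the pad is down and free, and the flap stands open with nothing touching it. The cassette is at box (-108, 11) mm. I'll go in front of it with the fingers open 30 mm and lower to the sill.

Request:
step_arm([
  {"xyz": [0.51, 0.18, 0], "turn": [0, 0, 0], "gripper": -0.3},
  {"xyz": [0.51, 0.18, 0], "turn": [0, 0, 0], "gripper": -0.3},
  {"xyz": [0.51, 0.18, 0], "turn": [0, 0, 0], "gripper": -0.3},
  {"xyz": [0.51, 0.18, 0], "turn": [0, 0, 0], "gripper": -0.3},
  {"xyz": [0.51, 0.18, 0], "turn": [0, 0, 0], "gripper": -0.3},
  {"xyz": [0, 0, 0], "turn": [0, 0, 0], "gripper": -0.3},
  {"xyz": [0, 0, 0.75], "turn": [0, 0, 0], "gripper": -0.3},
  {"xyz": [0, 0, 0.75], "turn": [0, 0, 0], "gripper": -0.3},
  {"xyz": [0, 0, 0.6], "turn": [0, 0, 0], "gripper": -0.3},
  {"xyz": [0, 0, 0.4], "turn": [0, 0, 0], "gripper": -0.3},
  {"xyz": [0, 0, 0], "turn": [0, 0, 0], "gripper": -0.3},
  {"xyz": [0, 0, 0], "turn": [0, 0, 0], "gripper": -0.3},
])

```text
time_s: 6.35
position: [0.4905, 0.0324, 0.1108]
tool_rot: [[0.129, 0.992, -0.003], [0.992, -0.129, 0.0], [0.0, -0.003, -1.0]]
ft_force: [0.2, -0.1, -0.2]
grip_width: 0.0297
```

Request:
step_arm([
  {"xyz": [0, 0, 0.08], "turn": [0, 0, 0], "gripper": -0.3},
  {"xyz": [0, 0, 0.05], "turn": [0, 0, 0], "gripper": -0.3},
  {"xyz": [0, 0, 0], "turn": [0, 0, 0], "gripper": -0.3},
  {"xyz": [0, 0, 0], "turn": [0, 0, 0], "gripper": -0.3},
])

```text
time_s: 6.68
position: [0.4913, 0.0327, 0.1068]
tool_rot: [[0.129, 0.992, 0.001], [0.992, -0.129, -0.0], [-0.0, 0.001, -1.0]]
ft_force: [-0.4, 0.3, -0.7]
grip_width: 0.0299
```

Request:
step_arm([
  {"xyz": [0, 0, 0.04], "turn": [0, 0, 0], "gripper": -0.3},
  {"xyz": [0, 0, 0], "turn": [0, 0, 0], "gripper": -0.3},
  {"xyz": [0, 0, 0], "turn": [0, 0, 0], "gripper": -0.3},
])

```text
time_s: 6.93
position: [0.4911, 0.0328, 0.1048]
tool_rot: [[0.129, 0.992, 0.0], [0.992, -0.129, -0.0], [-0.0, 0.0, -1.0]]
ft_force: [-0.5, -0.0, -1.1]
grip_width: 0.0298
```

Request:
step_arm([
  {"xyz": [0, 0, 0.03], "turn": [0, 0, 0], "gripper": -0.3},
  {"xyz": [0, 0, 0], "turn": [0, 0, 0], "gripper": -0.3},
  {"xyz": [0, 0, 0], "turn": [0, 0, 0], "gripper": -0.3},
])

```text
time_s: 7.18
position: [0.4912, 0.0327, 0.1036]
tool_rot: [[0.129, 0.992, 0.0], [0.992, -0.129, -0.0], [0.0, 0.0, -1.0]]
ft_force: [-0.2, -0.4, 1.6]
grip_width: 0.03
```

Request:
step_arm([
  {"xyz": [0, 0, 0.03], "turn": [0, 0, 0], "gripper": -0.3},
  {"xyz": [0, 0, 0], "turn": [0, 0, 0], "gripper": -0.3},
  {"xyz": [0, 0, 0], "turn": [0, 0, 0], "gripper": -0.3},
])

```text
time_s: 7.43
position: [0.4912, 0.0327, 0.1035]
tool_rot: [[0.128, 0.992, 0.001], [0.992, -0.128, -0.0], [-0.0, 0.001, -1.0]]
ft_force: [-4.5, 1.2, 13.7]
grip_width: 0.0299
```

Sill contact at TCP z ≈ 0.1036. I'll raise about 1.5 mm and push.

Request:
step_arm([
  {"xyz": [0, 0, -0.065], "turn": [0, 0, 0], "gripper": -0.3},
  {"xyz": [0, 0, 0], "turn": [0, 0, 0], "gripper": -0.3},
  {"xyz": [0, 0.15, 0], "turn": [0, 0, 0], "gripper": -0.3},
  {"xyz": [0, 0.15, 0], "turn": [0, 0, 0], "gripper": -0.3},
  {"xyz": [0, 0.15, 0], "turn": [0, 0, 0], "gripper": -0.3},
  {"xyz": [0, 0.15, 0], "turn": [0, 0, 0], "gripper": -0.3},
  {"xyz": [0, 0.15, 0], "turn": [0, 0, 0], "gripper": -0.3},
  {"xyz": [0, 0.15, 0], "turn": [0, 0, 0], "gripper": -0.3},
  {"xyz": [0, 0, 0], "turn": [0, 0, 0], "gripper": -0.3},
])

```text
time_s: 8.18
position: [0.528, 0.0278, 0.1048]
tool_rot: [[0.129, 0.992, 0.001], [0.992, -0.129, -0.0], [-0.0, 0.001, -1.0]]
ft_force: [-0.7, -0.2, -0.3]
grip_width: 0.0298
```

```bash
python3 - <<'E'
from h import *
s=env.observe();a,_=cams.get_image("wrist");b,_=cams.get_image("scene");print(s["time_s"],s["position"],s["ft_force"])
o=np.zeros((400,800,3),np.uint8);o[:,:400]=a[:,120:520];o[:308,400:]=cv2.resize(b[150:270,260:416],(400,308));cv2.imwrite("pics/p3.png",o[:,:,::-1])
E
```

```text
8.1833 [0.5280049  0.02783363 0.10480941] [-0.6672792  -0.17047117 -0.26852265]
```

View pics/p3.png

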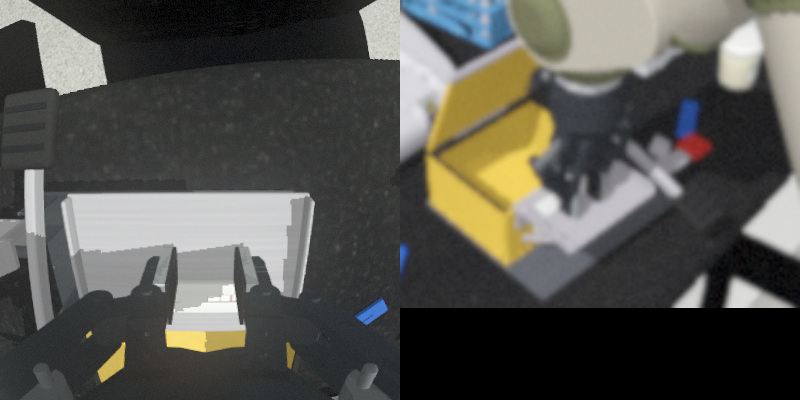

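The cassette is in front of the fingers and moving squarely, and the flap is well clear. I'll carry on pushing.

Request:
step_arm([
  {"xyz": [0, 0.15, 0], "turn": [0, 0, 0], "gripper": -0.3},
  {"xyz": [0, 0.15, 0], "turn": [0, 0, 0], "gripper": -0.3},
  {"xyz": [0, 0.15, 0], "turn": [0, 0, 0], "gripper": -0.3},
  {"xyz": [0, 0.15, 0], "turn": [0, 0, 0], "gripper": -0.3},
  {"xyz": [0, 0.15, 0], "turn": [0, 0, 0], "gripper": -0.3},
  {"xyz": [0, 0.15, 0], "turn": [0, 0, 0], "gripper": -0.3},
  {"xyz": [0, 0.13, 0], "turn": [0, 0, 0], "gripper": -0.3},
  {"xyz": [0, 0, 0], "turn": [0, 0, 0], "gripper": -0.3},
  {"xyz": [0, 0, 0], "turn": [0, 0, 0], "gripper": -0.3},
])

```text
time_s: 9.03
position: [0.5678, 0.0228, 0.1048]
tool_rot: [[0.129, 0.992, -0.0], [0.992, -0.129, 0.0], [0.0, -0.0, -1.0]]
ft_force: [-0.3, -0.9, -0.4]
grip_width: 0.0299
```

```bash
python3 - <<'E'
from h import *
s=env.observe();a,_=cams.get_image("wrist");b,_=cams.get_image("scene");print(s["time_s"],s["position"],s["ft_force"])
o=np.zeros((400,800,3),np.uint8);o[:,:400]=a[:,120:520];o[:308,400:]=cv2.resize(b[150:270,260:416],(400,308));cv2.imwrite("pics/p4.png",o[:,:,::-1])
E
```

```text
9.0333 [0.56776741 0.02278574 0.1047705 ] [-0.26068114 -0.92431743 -0.3872585 ]
```

View pics/p4.png

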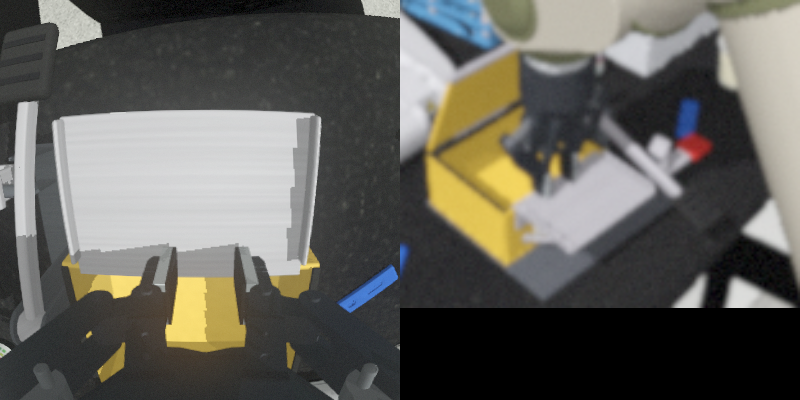

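The sill is empty. I'll back out, rise and look into the box.

Request:
step_arm([
  {"xyz": [0, -0.4, 0], "turn": [0, 0, 0], "gripper": -0.3},
  {"xyz": [0, -0.7, -0.1], "turn": [0, 0, 0], "gripper": -0.3},
  {"xyz": [0, -0.7, -0.7], "turn": [0, 0, 0], "gripper": -1},
  {"xyz": [0, -0.5, -0.8], "turn": [0, 0, 0], "gripper": -1},
  {"xyz": [0, -0.5, -0.8], "turn": [0, 0, 0], "gripper": -1},
  {"xyz": [0, 0, -0.5], "turn": [0, 0, 0], "gripper": -1},
  {"xyz": [0, 0, 0], "turn": [0, 0, 0], "gripper": -1},
  {"xyz": [0, 0, 0], "turn": [0, 0, 0], "gripper": -1},
])

```text
time_s: 9.8
position: [0.4566, 0.0372, 0.2218]
tool_rot: [[0.129, 0.992, 0.003], [0.992, -0.129, -0.0], [-0.0, 0.003, -1.0]]
ft_force: [0.8, 0.2, -1.2]
grip_width: 0.0
```

```bash
python3 - <<'E'
from h import *
s=env.observe();a,_=cams.get_image("wrist");b,_=cams.get_image("scene");t,_=cams.get_image("top");print(s["time_s"],s["position"],s["ft_force"],s["tool_rot"].round(3).tolist())
o=np.zeros((600,800,3),np.uint8);o[:400,:400]=a[:,120:520];o[:308,400:]=cv2.resize(b[150:270,260:416],(400,308));o[308:600,400:]=cv2.resize(t[155:245,260:383],(400,292));cv2.imwrite("pics/p5.png",o[:,:,::-1])
E
```

```text
9.8 [0.45655146 0.03723614 0.2217702 ] [ 0.79926529  0.24487257 -1.22530201] [[0.129, 0.992, 0.003], [0.992, -0.129, -0.0], [-0.0, 0.003, -1.0]]
```

View pics/p5.png

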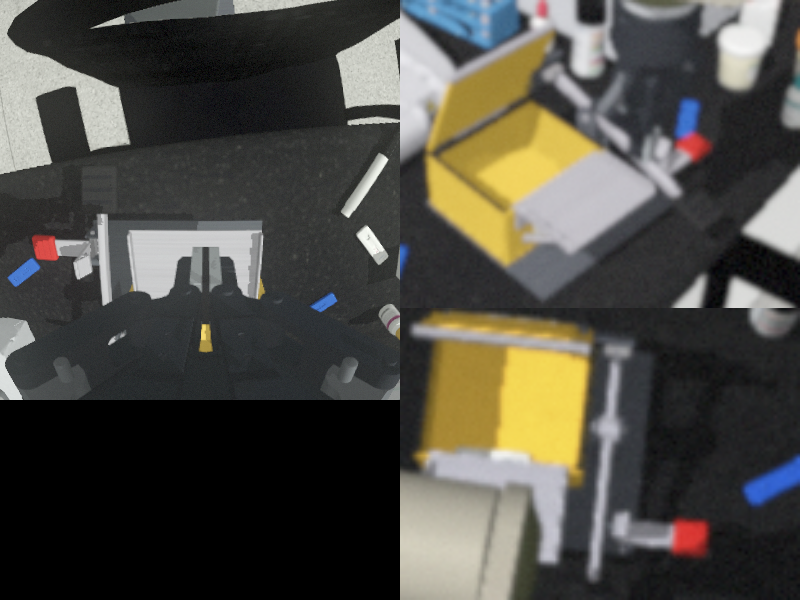

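Flap still open and sill empty. A white patch shows at the sill's inner edge in the top view at about (294,200); I'll check its height.

```bash
python3 - <<'E'
from h import *
im,d=cams.get_image("top");i=cams.camera_info("top");E=np.array(i["extrinsics"]);c,s=np.cos(POSE[2]),np.sin(POSE[2])
for v in range(196,207):
    r=[]
    for u in (286,290,294,298,302):
        z=d[v,u];p=E[:3,:3]@np.array([(u-i["cx"])/i["fx"]*z,(v-i["cy"])/i["fy"]*z,z])+E[:3,3];dx,dy=p[:2]-POSE[:2]
        r.append("%d,%d,%d|%d"%((c*dx+s*dy)*1e3,(-s*dx+c*dy)*1e3,p[2]*1e3,im[v,u,2]))
    print(v,r)
E
```

```text
196 ['-32,20,9|56', '-30,8,7|82', '-30,-4,10|90', '-29,-16,13|85', '-26,-28,4|87']
197 ['-35,19,9|67', '-35,7,12|83', '-33,-4,9|91', '-32,-17,11|86', '-30,-29,9|85']
198 ['-39,18,14|106', '-36,7,5|142', '-36,-5,13|126', '-35,-17,10|96', '-33,-29,8|87']
199 ['-42,18,11|146', '-41,6,15|227', '-40,-5,16|202', '-38,-17,12|151', '-36,-29,11|85']
200 ['-46,18,15|160', '-44,6,13|239', '-43,-6,16|229', '-41,-18,13|213', '-39,-30,8|86']
201 ['-61,11,85|186', '-59,0,84|228', '-46,-6,15|220', '-45,-18,17|225', '-43,-30,15|103']
202 ['-62,11,79|198', '-62,0,85|210', '-61,-11,84|205', '-59,-22,83|220', '-58,-34,85|143']
203 ['-66,11,85|204', '-65,0,85|201', '-63,-11,81|198', '-62,-23,83|204', '-61,-34,86|184']
204 ['-69,10,83|200', '-68,0,84|201', '-67,-12,90|197', '-65,-23,85|200', '-64,-35,83|194']
205 ['-73,10,89|201', '-72,-1,89|202', '-69,-12,83|200', '-68,-23,83|197', '-66,-35,79|201']
206 ['-75,10,84|203', '-74,-1,89|203', '-73,-13,87|200', '-72,-24,89|200', '-70,-35,85|199']
```

The white patch is at z ≈ 15 mm, so the cassette lies on the box floor. Next is the red tab.

Request:
step_arm([
  {"xyz": [-0.6, 0.222, 0], "turn": [0, 0, 0], "gripper": -1},
  {"xyz": [-0.6, 0.222, 0], "turn": [0, 0, 0], "gripper": -1},
  {"xyz": [-0.6, 0.222, 0], "turn": [0, 0, 0], "gripper": -1},
  {"xyz": [-0.6, 0.222, 0], "turn": [0, 0, 0], "gripper": -1},
  {"xyz": [-0.6, 0.222, 0], "turn": [0, 0, 0], "gripper": -1},
  {"xyz": [-0.6, 0.222, 0], "turn": [0, 0, 0], "gripper": -1},
  {"xyz": [-0.6, 0.222, 0], "turn": [0, 0, 0], "gripper": -1},
  {"xyz": [-0.6, 0.222, 0], "turn": [0, 0, 0], "gripper": -1},
  {"xyz": [0, 0, 0], "turn": [0, 0, 0], "gripper": -1},
  {"xyz": [0, 0, 0.8], "turn": [0, 0, 0], "gripper": -1},
  {"xyz": [0, 0, 0.8], "turn": [0, 0, 0], "gripper": -1},
  {"xyz": [0, 0, 0.8], "turn": [0, 0, 0], "gripper": -1},
  {"xyz": [0, 0, 0.7], "turn": [0, 0, 0], "gripper": -1},
  {"xyz": [0, 0, 0], "turn": [0, 0, 0], "gripper": -1},
  {"xyz": [0, 0, 0], "turn": [0, 0, 0], "gripper": -1},
])

```text
time_s: 11.25
position: [0.5019, -0.1617, 0.0961]
tool_rot: [[0.128, 0.992, -0.003], [0.992, -0.128, 0.002], [0.001, -0.003, -1.0]]
ft_force: [-0.5, -0.6, 0.2]
grip_width: 0.0004
```

```bash
python3 - <<'E'
from h import *
s=env.observe();a,_=cams.get_image("wrist");print(s["time_s"],s["position"],s["ft_force"],s["tool_rot"].round(3).tolist())
cv2.imwrite("pics/p6.png",a[100:,120:520,::-1])
E
```

```text
11.25 [ 0.50189745 -0.16173876  0.09608464] [-0.46070841 -0.63546474  0.23458281] [[0.128, 0.992, -0.003], [0.992, -0.128, 0.002], [0.001, -0.003, -1.0]]
```

View pics/p6.png

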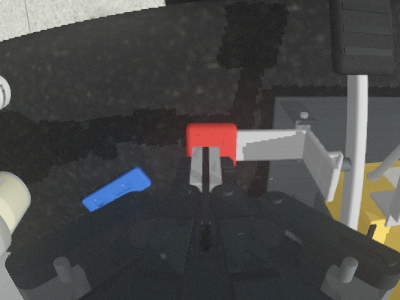

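The fingertips are over the red tab (210,140). Pressing.

Request:
step_arm([
  {"xyz": [0, 0, 0.2], "turn": [0, 0, 0], "gripper": -1},
  {"xyz": [0, 0, 0.2], "turn": [0, 0, 0], "gripper": -1},
  {"xyz": [0, 0, 0.1], "turn": [0, 0, 0], "gripper": -1},
  {"xyz": [0, 0, 0.1], "turn": [0, 0, 0], "gripper": -1},
  {"xyz": [0, 0, 0.1], "turn": [0, 0, 0], "gripper": -1},
  {"xyz": [0, 0, 0.1], "turn": [0, 0, 0], "gripper": -1},
  {"xyz": [0, 0, 0.05], "turn": [0, 0, 0], "gripper": -1},
  {"xyz": [0, 0, 0], "turn": [0, 0, 0], "gripper": -1},
  {"xyz": [0, 0, 0], "turn": [0, 0, 0], "gripper": -1},
])

```text
time_s: 12.05
position: [0.5025, -0.1626, 0.0631]
tool_rot: [[0.129, 0.992, 0.001], [0.992, -0.129, -0.001], [-0.0, 0.001, -1.0]]
ft_force: [0.1, -3.0, 2.4]
grip_width: -0.0002
```

```bash
python3 - <<'E'
from h import *
b,d=cams.get_image("top");s=env.observe();print(s["time_s"],s["position"],s["ft_force"])
hs=cv2.cvtColor(b,cv2.COLOR_RGB2HSV);h,sa,v=[hs[...,i] for i in range(3)];c=blob(((h>18)&(h<35)&(sa>120)&(v>150)).astype(np.uint8),(255,365,130,245));print(c.min(0),c.max(0),cv2.contourArea(c))
f=np.load("top0.npz");print("depth diff on flap",np.median(d[165:195,275:312]-f["d"][165:195,275:312]))
E
```

```text
12.1 [ 0.50253666 -0.16257589  0.06317436] [ 0.19367474 -3.43081517  2.39804767]
[264. 157.] [318. 201.] 1821.0
depth diff on flap -0.013630629
```

Flap almost down. I'll hold briefly, then rise and check.

Request:
step_arm([
  {"xyz": [0, 0, 0], "turn": [0, 0, 0], "gripper": -1},
  {"xyz": [0, 0, 0], "turn": [0, 0, 0], "gripper": -1},
  {"xyz": [0, 0, 0], "turn": [0, 0, 0], "gripper": -1},
  {"xyz": [0, 0, 0], "turn": [0, 0, 0], "gripper": -1},
  {"xyz": [0, 0, 0], "turn": [0, 0, 0], "gripper": -1},
  {"xyz": [0, 0, -0.3], "turn": [0, 0, 0], "gripper": -1},
  {"xyz": [0, 0, -0.5], "turn": [0, 0, 0], "gripper": -1},
  {"xyz": [0, 0, -0.7], "turn": [0, 0, 0], "gripper": -1},
  {"xyz": [-0.2, 0, -0.8], "turn": [0, 0, 0], "gripper": -1},
  {"xyz": [-0.2, 0, -0.8], "turn": [0, 0, 0], "gripper": -1},
  {"xyz": [-0.2, -0.2, -0.8], "turn": [0, 0, 0], "gripper": -1},
  {"xyz": [0, 0, 0], "turn": [0, 0, 0], "gripper": -1},
  {"xyz": [0, 0, 0], "turn": [0, 0, 0], "gripper": -1},
])

```text
time_s: 13.18
position: [0.4912, -0.1849, 0.2197]
tool_rot: [[0.129, 0.992, 0.002], [0.992, -0.129, -0.0], [-0.0, 0.002, -1.0]]
ft_force: [-0.2, -0.5, -0.6]
grip_width: 0.0002
```

```bash
python3 - <<'E'
from h import *
t,d=cams.get_image("top");b,_=cams.get_image("scene");a,_=cams.get_image("wrist");s=env.observe();print(s["time_s"],s["position"],s["ft_force"])
f=np.load("top0.npz");print("depth diff on flap",np.median(d[165:195,275:312]-f["d"][165:195,275:312]))
o=np.zeros((600,800,3),np.uint8);o[:250]=cv2.resize(t[130:255,80:480],(800,250));o[250:558,:400]=cv2.resize(b[150:270,260:416],(400,308));o[250:,400:]=a[50:400,:400];cv2.imwrite("pics/p7.png",o[:,:,::-1])
E
```

```text
13.3333 [ 0.49081729 -0.18432227  0.21735572] [ 0.54506946 -0.02873946  0.10797665]
depth diff on flap 1.692772e-05
```

View pics/p7.png

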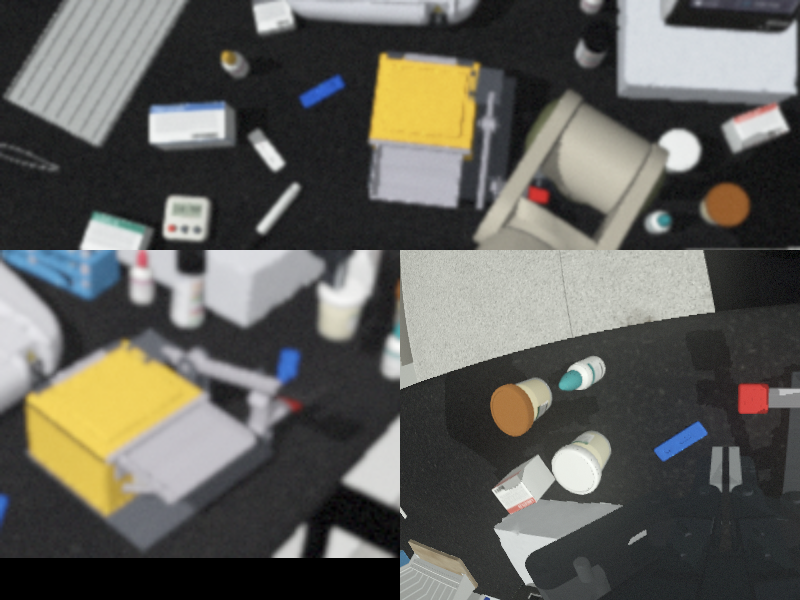

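The flap is shut (depth matches the first picture within 0.02 mm), the lever is up, the sill is empty, other things are undisturbed, and the arm is clear. I'm handing in.

```bash
python3 -c "
from rig import order
print(order.close_job())"
```

```text
the job is handed in; nothing more can be done
None
```

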